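# Stand the marble column blank up against the bench stop

## Robot

A 6-joint arm with a two-finger parallel gripper is mounted at the origin on the work surface. World frame = base frame: x ahead of the robot, y to its left, z up, the work surface at z = 0. Lengths are in m, angles in rad, forces in N, time in s.
With the tool pointing down it reaches from about 0.35 to 0.775 m from the base axis. Payload 7.3 kg.
Tool frame: the origin (TCP) lies at the very end of the fingers, on their centre line; the grasp point (between the pads) lies 19 mm behind it; z points along the fingers, y is the line along which they close (so a half turn about z gives the same grasp; the last joint's range is limited). The gripper opens to 92 mm and grips with 3 to 60 N. Pads are 19 mm wide; open, the fingers measure 130 mm over their backs; the gripper's body (75 mm by 190 mm) begins 47 mm behind the grasp point.
Start: joints at [-1.32, 0.342, 1.524, -0, 1.275, -0.146], TCP at [0.203, -0.484, 0.227] pointing down, gripper open.
Joint ranges: [-2.53, 2.53], [-0.77, 2.02], [0.04, 2.7], [-1, 4.14], [0.28, 2.66], [-3.11, 3.11]. Speed limits (rad/s): [2.57, 2.57, 3.14, 3.14, 3.14, 3.14].

## Interface

Orientations are given as [roll, pitch, yaw] about the fixed x, y, z axes, in that order (R = Rz(yaw) Ry(pitch) Rx(roll)).
In Python, from cell import * gives the robot as it stands.
- The arm moves only by the tool step_arm, never from a script. Its argument "commands" is a list of rows, each a list of 7 numbers: the opening, from 0 (shut) to 1 (fully open), then the shift along the world's x, y, z in cm, then the turn, a rotation vector about the world's x, y, z in rad. A call has 1 to 5 rows; each row is the pose to reach, as a shift and turn from the pose commanded when the call began; what a row does not reach only later rows make up. A row lasts 1/12 s, in which the tool goes at most 41.7 mm and 7.16 degrees, less where a joint would pass 70% of its speed; a pose out of reach is approached as far as the arm can. A call with a gripper value outside its range is refused whole. The fingers move at their own pace and stop on an object; "grip_force" is the grip in N (left out, the last holds). Time passes only in rows, so rows that repeat a pose let the fingers close. It gives the time, the measured TCP pose, the force, the opening and the grip force at its end, in the units of the state.
- observe(): the state, without advancing time (a new reading comes with each control period).
- read_camera(name): name is "side" or "top"; returns the picture (480x640x3 uint8, red, green, blue); there is no depth.
- camera_model(name): a dict with "vfov" (degrees; the focal length in pixels is half the picture's height over the tangent of half this angle, whatever the lens; pixels are square), "cx", "cy" (the principal point, pixels), "world_to_cam" (4x4, takes a point from world to camera coordinates). Camera axes: x right, y up, looking along -z (the intrinsics and any distortion apply to the point x, -y, -z); pixel columns grow to the right and rows downward; lengths in m; the calibration is good to about 2 mm. A picture is of the moment at which its call begins. camera_model takes no time and is no camera call.
- hand_in(): hands the job in; it is judged then, once.
The state is a dict: "time": time; "qpos": joint angles; "qvel": joint speeds; "joint_efforts": joint torques, N m; "tool_pos": TCP position; "tool_rot": TCP orientation; "contact_force": force on the tool from outside, world axes, zero at the start; "torque": the same for the moment, N m; "opening": finger opening in m; "grip_force": force on a finger pad.
Only numpy, scipy, OpenCV 4.12 (cv2) and the standard library are available. Lean on these libraries where they do the work, as an engineer would, in place of code of your own. Each camera call takes 0.05 s, during which the arm holds its last target. There are 200 camera calls.

## Task

Two round column blanks, one of pale marble and one of dark wood, lie on the carving bench with their feet towards the green stop rail. Raise the marble one to upright by butting its foot against the rail and lifting its other end (the one with the red ring), and leave it standing free on the bench, close against the rail. Leave the dark blank lying where it is.

Things in the scene. Friction and masses are not known exactly. Their poses are not given: they have to be found in the camera images.
- pale_center (a point): Centre of the pale marble blank: a loose solid cylinder, 44 mm in diameter, 190 mm long, about 0.75 kg, lying, centre 22 mm up. x axis: along it from foot to head, the end with a thin red ring. The foot is nearest the rail, 3 to 40 mm short of it, within 7 degrees of square to it. Gripped lightly (about 20 N) across its head end, it pivots between the finger pads; gripped hard it may not.
- pale_foot (a point): Centre of the flat foot end of the marble blank, 95 mm from its centre; same axes. When the blank stands on the bench this point is at bench height (z = 0).
- stop: Green stop rail fixed to the bench, 65 mm high, 360 mm long (along its y), 45 mm thick. The origin is at the middle of the lower edge of its working face, on the bench; x axis: horizontal, square out of that face, towards the blanks; z up.
- dark_center (a point): Centre of the dark brown wooden blank, a bystander: same size and lie as the marble one, with a pale ring, about 170 mm to one side of it. Loose, and free to roll. x axis: along it from foot to head.
Mind the look-alikes: they are no part of the job. Several things look just like the part that bears pale_center: the one meant starts nearest to the robot's base. There is more than one size of the part that bears dark_center; the job needs the smaller.

How it is judged:
On the way:
1. the marble blank is half raised, between 25 and 65 degrees from vertical and head up, with its foot down in the corner of bench and rail (centre of the foot within 45 mm of the face and of the bench) (angle between pale_center's own x axis and vertical between 0.436 and 1.134 rad and x of pale_foot in the frame of stop between 0 and 0.045 m and z of pale_foot in the frame of stop below 0.045 m and y of pale_foot in the frame of stop between -0.18 and 0.18 m), for 0.2 s.
At the end, for the whole second after the job is handed in: The marble blank stands on its foot on the bench, head up, within 10 degrees of vertical, in front of the rail's working face and within its length, with no more than 20 mm between its side and the face; the dark blank still lies within 30 mm of where it was (angle between pale_center's own x axis and vertical below 0.175 rad and height (world z) of pale_foot below 0.008 m and x of pale_foot in the frame of stop between 0.013 and 0.042 m and y of pale_foot in the frame of stop between -0.18 and 0.18 m and distance of dark_center from where it was at the start of the episode below 0.03 m and angle between dark_center's own x axis and vertical above 1.3 rad); the robot touches nothing.
It fails at once if the dark blank is moved by more than 30 mm (distance of dark_center from where it was at the start of the episode above 0.03 m).
It also fails if it takes over 38 s, if anything falls off the work surface, if the arm or the gripper's body presses on something with over 40 N, if the wrist force passes 120 N, or if a joint passes its speed limit or range.

## Working session

There is one attempt and no reset: what is moved stays moved. The work goes in short steps, Python scripts to look and compute and a tool call to move; the robot and the scene stay as the last step left them, time stands still between calls to the robot, and variables do not carry over. Pictures are saved under pics/ and viewed, at most 10 in all, crops included, and the job is handed in when it is done.

Besides the shell and the picture viewer there is one more tool, called after "Call:" by a JSON object that holds its "op" and its "data". step_arm: Moves the arm, as the interface text tells. Its arguments: {"type":"object","properties":{"commands":{"type":"array"},"grip_force":{"type":"number"}},"required":["commands"]}

```bash
mkdir -p pics; python3 - <<'E'
from cell import *
import cv2
for n in("side","top"):
    im=read_camera(n); cv2.imwrite(f"pics/{n}0.png",im[:,:,::-1]); m=camera_model(n); print(n,m)
s=observe();print(s["time"],s["tool_pos"],s["tool_rot"],s["opening"])
E
```

```text
side {'vfov': 49.820706572659695, 'cx': 322.51537146764906, 'cy': 234.38264253499383, 'world_to_cam': array([[-0.98795103, -0.15356804, -0.01922532,  0.61249203],
       [ 0.07414368, -0.57866767,  0.81218621, -0.11314123],
       [-0.13585091,  0.80097477,  0.58308142, -0.83742291],
       [ 0.        ,  0.        ,  0.        ,  1.        ]])}
top {'vfov': 51.75895707094376, 'cx': 320.7157851355737, 'cy': 232.88331254791555, 'world_to_cam': array([[-0.02639759, -0.99961517, -0.00852472, -0.00433962],
       [ 0.99452231, -0.02712394,  0.10094391, -0.62746007],
       [-0.10113629, -0.00581335,  0.9948556 , -0.73747272],
       [ 0.        ,  0.        ,  0.        ,  1.        ]])}
0.1 [ 0.20281871 -0.48384457  0.22611068] [-3.14023379e+00 -1.96030935e-04  3.96773106e-01] 0.0918094755868308
```

View pics/side0.png

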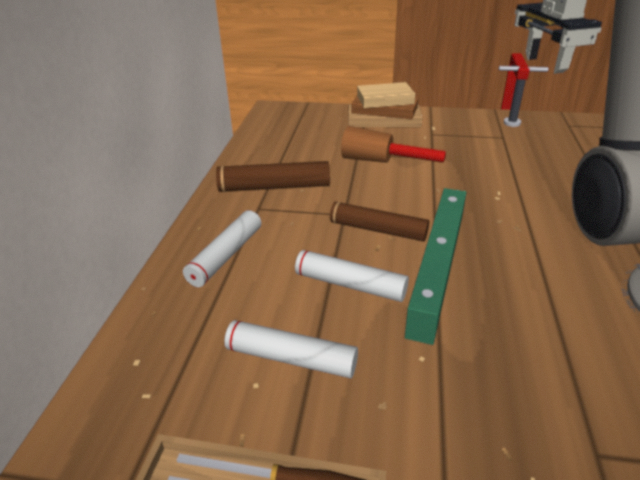

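View pics/top0.png

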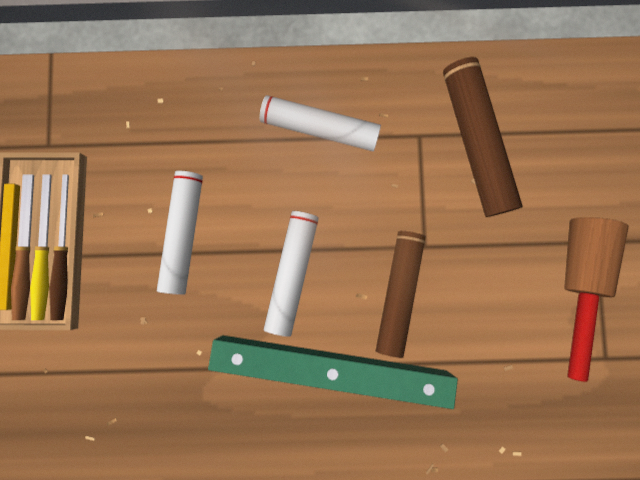

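The side view shows the middle marble blank (red ring about (300,263), foot about (398,288)) facing the green rail. In the top view its head is about (304,215) and its foot (279,333), and it is the pale blank nearest the base. I'll enlarge both views for measuring.

```bash
python3 - <<'E'
import cv2
a=cv2.imread("pics/top0.png")[200:420,200:470]; cv2.imwrite("pics/topc.png",cv2.resize(a,None,fx=2.7,fy=2.7,interpolation=cv2.INTER_CUBIC))
a=cv2.imread("pics/side0.png")[180:350,280:480]; cv2.imwrite("pics/sidec.png",cv2.resize(a,None,fx=3.5,fy=3.5,interpolation=cv2.INTER_CUBIC))
E
```

```text
(no output)
```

View pics/topc.png

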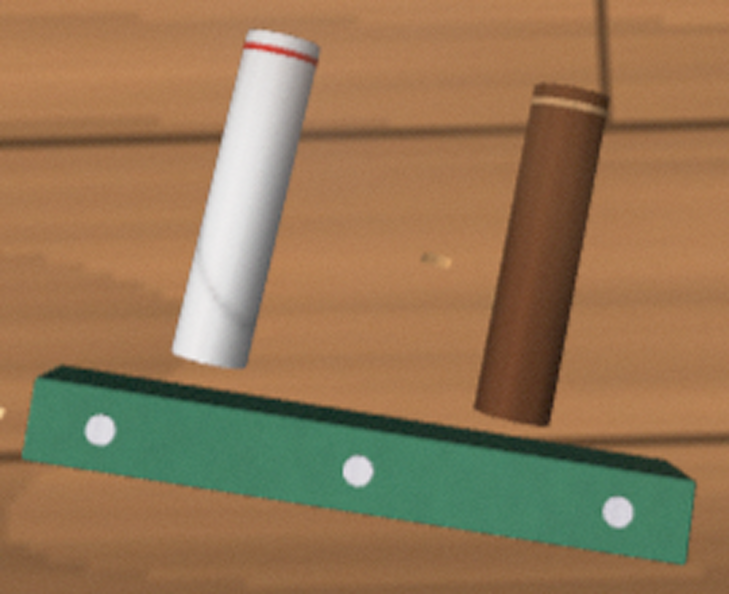

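View pics/sidec.png

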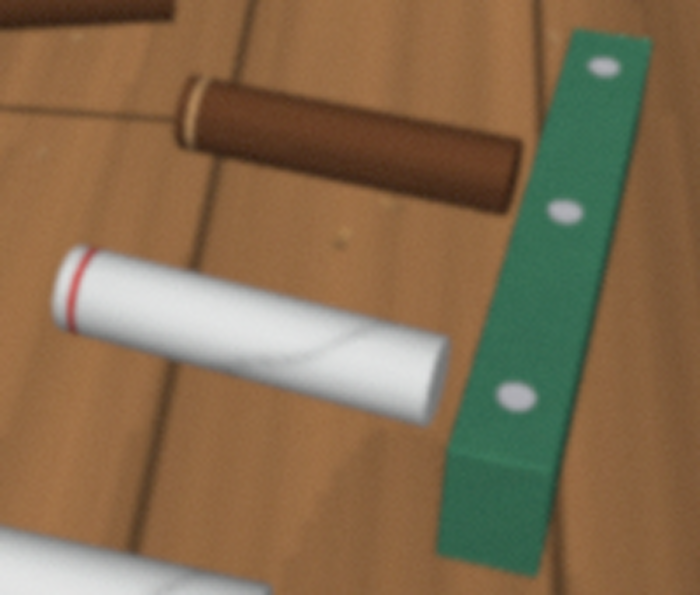

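```bash
cat > h.py <<'E'
from cell import *
import numpy as np
def ray(n,u,v):
    m=camera_model(n);f=240/np.tan(np.radians(m["vfov"])/2);W=np.array(m["world_to_cam"]);R=W[:3,:3]
    d=R.T@np.array([(u-m["cx"])/f,-(v-m["cy"])/f,-1.]);return -R.T@W[:3,3],d/np.linalg.norm(d)
def tri(*obs):
    A=0;b=0
    for o in obs:
        c,d=ray(*o);P=np.eye(3)-np.outer(d,d);A=A+P;b=b+P@c
    x=np.linalg.solve(A,b);return x,[np.linalg.norm((np.eye(3)-np.outer(d,d))@(x-c)) for c,d in (ray(*o) for o in obs)]
def atz(n,u,v,z):
    c,d=ray(n,u,v);return c+d*(z-c[2])/d[2]
T=lambda u,v:("top",200+u/2.7,200+v/2.7)
S=lambda u,v:("side",280+u/3.5,180+v/3.5)
E
python3 - <<'E'
from h import *
np.set_printoptions(precision=4,suppress=True)
for n,t,s in [("head",(284,38),(73,287)),("foot",(209,361),(438,380)),("railL",(38,378),(450,447)),("railR",(694,481),(570,30)),("bL",(22,460),(553,470)),("dhead",(571,92),(188,113)),("dfoot",(512,419),(512,177))]:
    x,e=tri(T(*t),S(*s));print(n,x,np.round(e,4),atz(*T(*t),.065 if 'rail' in n or n=='bL' else .022))
print(atz(*T(62,366),0),atz(*T(667,460),0))
E
```

```text
head [0.6583 0.0026 0.0211] [0.0005 0.0005] [0.6587 0.0026 0.022 ]
foot [0.4739 0.0499 0.022 ] [0.0004 0.0004] [0.4735 0.0499 0.022 ]
railL [0.4706 0.1385 0.0634] [0.0003 0.0003] [0.4711 0.1382 0.065 ]
railR [ 0.4087 -0.2127  0.0627] [0.0011 0.0011] [ 0.4081 -0.2122  0.065 ]
bL [0.4281 0.1472 0.0642] [0.0003 0.0003] [0.428 0.147 0.065]
dhead [ 0.6223 -0.164   0.0205] [0.0001 0.0001] [ 0.6223 -0.1637  0.022 ]
dfoot [ 0.4377 -0.1218  0.0215] [0.0011 0.0011] [ 0.4367 -0.1218  0.022 ]
[0.4707 0.1386 0.    ] [ 0.4078 -0.2137  0.    ]
```

Checks out: the blank measures 190 mm long at 22 mm height, and the rail top comes out near 65 mm. The foot is about 19 mm off the face and the blank is 4.3° off square. I'll move above the grasp point at (0.639, 0.008), yaw -0.252.

Call:
{"op": "step_arm", "data": {"commands": [[1,3,3.2,0,0,0,-0.1],[1,6,6.4,0,0,0,-0.2],[1,9,9.6,0,0,0,-0.3],[1,12,12.8,0,0,0,-0.4],[1,14,16,0,0,0,-0.5]], "grip_force": 20}}

```text
time: 0.52
tool_pos: [0.3415, -0.3268, 0.2264]
tool_rot: [-3.142, -0.0, -0.109]
contact_force: [0.5, -0.5, -1.1]
opening: 0.0916
grip_force: 0.0
```

Call:
{"op": "step_arm", "data": {"commands": [[1,14,16,0,0,0,-0.15],[1,14,16,0,0,0,-0.15],[1,14,16,0,0,0,-0.15],[1,14,16,0,0,0,-0.15],[1,14,16,0,0,0,-0.15]]}}

```text
time: 0.93
tool_pos: [0.4745, -0.1738, 0.2266]
tool_rot: [3.142, 0.0, -0.253]
contact_force: [0.0, -0.9, 0.2]
opening: 0.0918
grip_force: 0.0
```

Call:
{"op": "step_arm", "data": {"commands": [[1,14,16,0,0,0,0],[1,14,16,0,0,0,0],[1,14,16,0,0,0,0],[1,14,16,0,0,0,0],[1,14,16,0,0,0,0]]}}

```text
time: 1.35
tool_pos: [0.6116, -0.017, 0.2263]
tool_rot: [3.141, 0.001, -0.253]
contact_force: [0.7, -0.4, 0.2]
opening: 0.0916
grip_force: 0.0
```

Call:
{"op": "step_arm", "data": {"commands": [[1,2.6,2.4,0,0,0,0],[1,2.6,2.4,-4,0,0,0],[1,2.6,2.4,-8,0,0,0],[1,2.6,2.4,-12,0,0,0],[1,2.6,2.4,-14,0,0,0]]}}

```text
time: 1.77
tool_pos: [0.6338, 0.0058, 0.0809]
tool_rot: [3.14, 0.008, -0.253]
contact_force: [-1.1, -0.3, -1.0]
opening: 0.0916
grip_force: 0.0
```

```bash
python3 - <<'E'
from h import *
import cv2
s=observe();print(s["time"],s["tool_pos"],s["tool_rot"])
a=read_camera("top")[170:390,200:460,::-1];b=read_camera("side")[150:370,250:510,::-1]
cv2.imwrite("pics/h.png",cv2.resize(np.hstack([a,b]),None,fx=1.5,fy=1.5,interpolation=cv2.INTER_CUBIC))
E
```

```text
1.7667 [0.63376562 0.00580709 0.08093158] [ 3.14029758  0.00833783 -0.25251619]
```

View pics/h.png

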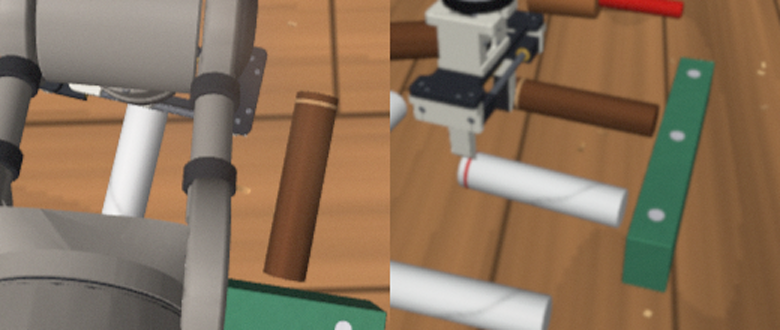

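The arm hides the top view. In the side view the fingers straddle the head near the red ring at about (463,170), as intended. Next: descend and grip.

Call:
{"op": "step_arm", "data": {"commands": [[1,0.1,0.1,-2.5,0,0,0],[1,0.1,0.1,-5,0,0,0],[1,0.1,0.1,-6.6,0,0,0],[1,0.1,0.1,-7.3,0,0,0],[1,0.1,0.1,-7.3,0,0,0]]}}

```text
time: 2.28
tool_pos: [0.6378, 0.006, 0.0136]
tool_rot: [3.141, 0.001, -0.253]
contact_force: [-0.1, -0.1, 0.4]
opening: 0.0919
grip_force: 0.0
```

Call:
{"op": "step_arm", "data": {"commands": [[0.3,0,0,0,0,0,0],[0.3,0,0,0,0,0,0],[0.3,0,0,0,0,0,0],[0.3,0,0,0,0,0,0],[0.3,0,0,0,0,0,0]], "grip_force": 20}}

```text
time: 2.7
tool_pos: [0.6383, 0.006, 0.0146]
tool_rot: [-3.141, -0.001, -0.253]
contact_force: [-0.5, 0.2, 0.5]
opening: 0.0633
grip_force: 0.0
```

Call:
{"op": "step_arm", "data": {"commands": [[0.63,0,0.15,-0.9,0,0,0],[0.63,0,0.15,-0.9,0,0,0],[0.2,0,0.15,-0.9,0,0,0],[0.2,0,0.15,-0.9,0,0,0],[0.2,0,0.15,-0.9,0,0,0]], "grip_force": 20}}

```text
time: 3.12
tool_pos: [0.6379, 0.0077, 0.0047]
tool_rot: [-3.141, 0.0, -0.253]
contact_force: [0.0, -0.3, -2.9]
opening: 0.0435
grip_force: 20.0
```

Call:
{"op": "step_arm", "data": {"commands": [[0.2,0,0,0,0,0,0],[0.2,0,0,0,0,0,0],[0.2,0,0,0,0,0,0],[0.2,0,0,0,0,0,0],[0.2,0,0,0,0,0,0]]}}

```text
time: 3.53
tool_pos: [0.6379, 0.0076, 0.0047]
tool_rot: [-3.142, -0.0, -0.253]
contact_force: [-0.2, 1.9, -1.4]
opening: 0.0436
grip_force: 20.0
```

Call:
{"op": "step_arm", "data": {"commands": [[0.2,-0.4,0.07,0,0,0,0.02],[0.2,-0.8,0.14,0,0,0,0.04],[0.2,-1.2,0.21,0,0,0,0.06],[0.2,-1.6,0.28,0,0,0,0.075],[0.2,-1.6,0.28,0,0,0,0.075]]}}

```text
time: 3.95
tool_pos: [0.6205, 0.0105, 0.0047]
tool_rot: [3.141, 0.002, -0.176]
contact_force: [-0.9, 0.5, -2.8]
opening: 0.0433
grip_force: 20.0
```

Call:
{"op": "step_arm", "data": {"commands": [[0.2,-0.1,0.02,0,0,0,0],[0.2,-0.2,0.04,0,0,0,0],[0.2,-0.3,0.06,0,0,0,0],[0.2,-0.4,0.07,0,0,0,0],[0.2,-0.4,0.07,0,0,0,0]]}}

```text
time: 4.37
tool_pos: [0.6205, 0.0103, 0.0055]
tool_rot: [3.141, -0.006, -0.178]
contact_force: [9.6, -2.5, -4.5]
opening: 0.0435
grip_force: 20.0
```

Contact with the rail shows as about 10 N. Now I raise the head along the ladder arc, tool kept vertical so the blank pivots.

Call:
{"op": "step_arm", "data": {"commands": [[0.2,0.1,-0.02,0.9,0,0,0],[0.2,0.14,-0.02,1.8,0,0,0],[0.2,0.14,-0.02,2.6,0,0,0],[0.2,0.1,-0.02,3.5,0,0,0],[0.2,0,0,4.3,0,0,0]]}}

```text
time: 4.78
tool_pos: [0.6183, 0.0108, 0.0483]
tool_rot: [3.141, -0.001, -0.178]
contact_force: [3.8, -0.2, -3.8]
opening: 0.0432
grip_force: 20.0
```

Call:
{"op": "step_arm", "data": {"commands": [[0.2,-0.14,0.02,0.8,0,0,0],[0.2,-0.32,0.06,1.6,0,0,0],[0.2,-0.56,0.1,2.4,0,0,0],[0.2,-0.83,0.15,3.15,0,0,0],[0.2,-1.15,0.2,3.9,0,0,0]]}}

```text
time: 5.2
tool_pos: [0.6054, 0.0132, 0.0872]
tool_rot: [3.141, 0.002, -0.178]
contact_force: [1.5, -0.2, -5.2]
opening: 0.0435
grip_force: 20.0
```

```bash
python3 - <<'E'
from h import *
import cv2
cv2.imwrite("pics/r30.png",cv2.resize(read_camera("side")[100:370,250:550,::-1],None,fx=2,fy=2))
E
```

```text
(no output)
```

View pics/r30.png

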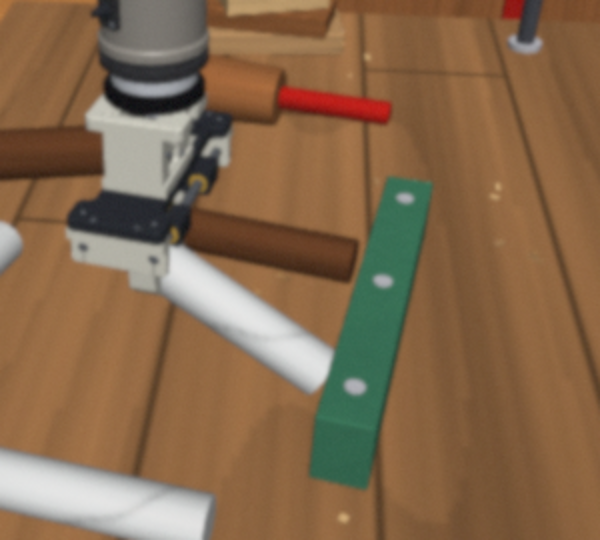

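The blank is tilted about 30°, pivoting in the pads, with its foot at the rail at about (325,370). Continuing the arc.

Call:
{"op": "step_arm", "data": {"commands": [[0.2,-0.36,0.06,0.7,0,0,0],[0.2,-0.76,0.13,1.36,0,0,0],[0.2,-1.2,0.21,2.0,0,0,0],[0.2,-1.68,0.3,2.6,0,0,0],[0.2,-2.2,0.39,3.15,0,0,0]]}}

```text
time: 5.67
tool_pos: [0.5832, 0.0171, 0.1185]
tool_rot: [3.141, 0.001, -0.178]
contact_force: [-1.4, 0.1, -6.7]
opening: 0.044
grip_force: 20.0
```

Call:
{"op": "step_arm", "data": {"commands": [[0.2,-0.56,0.1,0.5,0,0,0],[0.2,-1.15,0.2,1.0,0,0,0],[0.2,-1.78,0.32,1.45,0,0,0],[0.2,-2.43,0.43,1.88,0,0,0],[0.2,-3.12,0.56,2.25,0,0,0]]}}

```text
time: 6.08
tool_pos: [0.5524, 0.0226, 0.1411]
tool_rot: [3.141, -0.0, -0.178]
contact_force: [0.1, -0.4, -6.0]
opening: 0.0435
grip_force: 20.0
```

Call:
{"op": "step_arm", "data": {"commands": [[0.2,-0.72,0.13,0.3,0,0,0],[0.2,-1.47,0.26,0.55,0,0,0],[0.2,-2.22,0.4,0.8,0,0,0],[0.2,-3.0,0.54,1.0,0,0,0],[0.2,-3.82,0.68,1.1,0,0,0]]}}

```text
time: 6.5
tool_pos: [0.515, 0.0294, 0.1526]
tool_rot: [-3.142, -0.002, -0.178]
contact_force: [2.3, 0.1, -0.9]
opening: 0.0436
grip_force: 20.0
```

Call:
{"op": "step_arm", "data": {"commands": [[0.2,-0.8,0.14,0.1,0,0,0],[0.2,-1.6,0.28,0.12,0,0,0],[0.2,-2.4,0.43,0.12,0,0,0],[0.2,-2.5,0.45,0.12,0,0,0]]}}

```text
time: 6.83
tool_pos: [0.489, 0.0341, 0.154]
tool_rot: [3.142, -0.001, -0.178]
contact_force: [0.9, 0.1, 4.7]
opening: 0.0438
grip_force: 20.0
```

```bash
python3 - <<'E'
from h import *
import cv2
s=observe();print(s["contact_force"],s["torque"])
cv2.imwrite("pics/r84.png",cv2.resize(read_camera("side")[100:370,300:560,::-1],None,fx=2.2,fy=2.2))
E
```

```text
[0.93045753 0.12109818 4.71951907] [-0.09408901 -0.35137232  0.02680523]
```

View pics/r84.png

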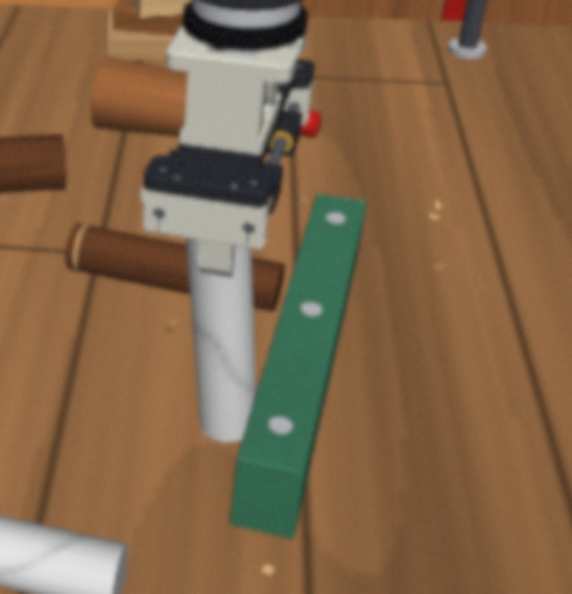

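The blank is nearly upright: foot about (220,435) at the rail, leaning slightly away from it. I'll finish the last 14 mm.

Call:
{"op": "step_arm", "data": {"commands": [[0.2,-0.5,0.09,0,0,0,0],[0.2,-1.0,0.18,0,0,0,0],[0.2,-1.3,0.23,0,0,0,0],[0.2,-1.3,0.23,0,0,0,0]]}}

```text
time: 7.22
tool_pos: [0.476, 0.0364, 0.1533]
tool_rot: [3.142, 0.0, -0.178]
contact_force: [0.0, -0.0, 6.8]
opening: 0.0434
grip_force: 20.0
```

```bash
python3 - <<'E'
from h import *
import cv2
s=observe();print(s["contact_force"],s["torque"])
cv2.imwrite("pics/r90.png",cv2.resize(read_camera("side")[100:370,300:560,::-1],None,fx=2.2,fy=2.2))
E
```

```text
[ 0.04737331 -0.02861273  6.78922455] [ 0.04607368 -0.23237777  0.02523764]
```

View pics/r90.png

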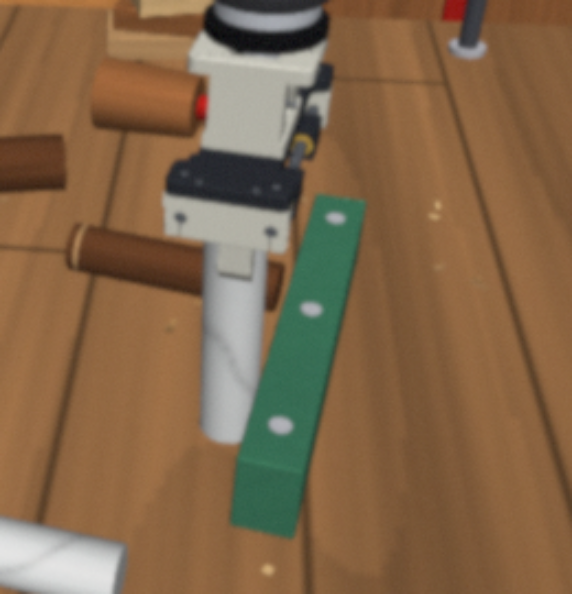

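```bash
python3 - <<'E'
from h import *
m=camera_model("side");f=240/np.tan(np.radians(m["vfov"])/2)
pr=lambda p:(lambda c:np.round(np.array([(m["cx"]+f*c[0]/-c[2]-300)*2.2,(m["cy"]-f*c[1]/-c[2]-100)*2.2]),1))((m["world_to_cam"]@np.r_[p,1])[:3])
d=np.array([.988,-.154,0])*.022
for z in(0,.06,.145):
    p=np.array([.476,.0364,z]);print(z,pr(p),pr(p+d),pr(p-d))
E
```

```text
0 [227.5 424.5] [199.2 419. ] [256.1 430. ]
0.06 [233.4 363.7] [203.9 358.5] [263.2 369.1]
0.145 [242.6 268.5] [211.2 263.5] [274.4 273.4]
```

By the projection the blank leans about 2–3° outward. I'll nudge it a little more, then release.

Call:
{"op": "step_arm", "data": {"commands": [[0.2,-0.3,0.05,0,0,0,0],[0.2,-0.4,0.07,-0.05,0,0,0],[0.2,-0.4,0.07,-0.05,0,0,0]]}}

```text
time: 7.52
tool_pos: [0.4727, 0.037, 0.153]
tool_rot: [-3.142, -0.001, -0.178]
contact_force: [-0.0, -0.0, 8.1]
opening: 0.0435
grip_force: 20.0
```

Call:
{"op": "step_arm", "data": {"commands": [[0.55,0,0,0,0,0,0],[0.65,0,0,0,0,0,0],[0.8,0,0,0,0,0,0],[1,0,0,0,0,0,0],[1,0,0,0,0,0,0]]}}

```text
time: 7.93
tool_pos: [0.4724, 0.0369, 0.152]
tool_rot: [3.141, 0.001, -0.178]
contact_force: [0.4, -0.2, -0.5]
opening: 0.0725
grip_force: 0.0
```

Call:
{"op": "step_arm", "data": {"commands": [[1,0,0,0,0,0,0],[1,0,0,0,0,0,0],[1,0,0,1,0,0,0],[1,0,0,3,0,0,0],[1,0,0,6,0,0,0]]}}

```text
time: 8.35
tool_pos: [0.4713, 0.0369, 0.2111]
tool_rot: [3.141, 0.006, -0.178]
contact_force: [0.0, 0.3, 0.3]
opening: 0.0916
grip_force: 0.0
```

Call:
{"op": "step_arm", "data": {"commands": [[1,0,0,3,0,0,0],[1,0,0,6,0,0,0],[1,0,0,9,0,0,0],[1,0,0,9,0,0,0],[1,0,0,9,0,0,0]]}}

```text
time: 8.77
tool_pos: [0.4736, 0.0368, 0.3039]
tool_rot: [-3.141, -0.004, -0.178]
contact_force: [-0.2, -0.0, -1.0]
opening: 0.0917
grip_force: 0.0
```

```bash
python3 - <<'E'
from h import *
import cv2
print(observe()["time"])
cv2.imwrite("pics/end.png",cv2.resize(read_camera("side")[100:370,300:560,::-1],None,fx=2.2,fy=2.2))
E
```

```text
8.7667
```

View pics/end.png

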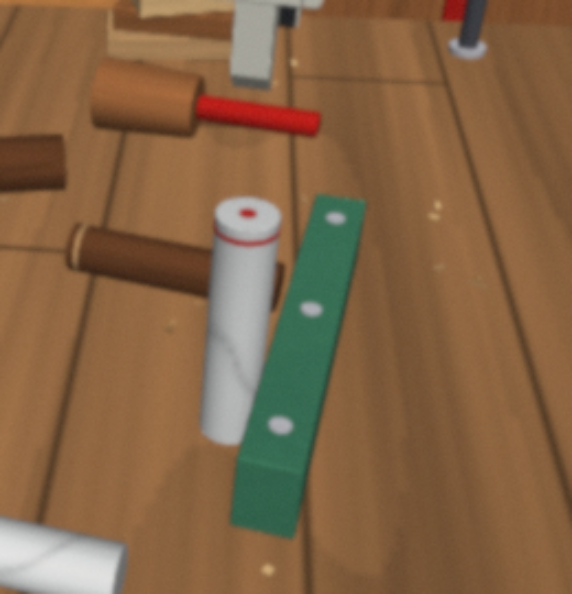

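The blank now stands upright, with its head at (247,215) and its foot at (222,435). It is close against the rail, the gripper is clear, and the dark blank has not moved.

```bash
python3 -c "
from cell import *
print(hand_in())"
```

```text
the job is handed in; nothing more can be done
None
```

The marble blank is standing upright and free, close against the rail, with the dark blank still lying where it was; I handed the job in at about 9 s of the 38 s allowed, and the hand-in returned no verdict.

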